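Refit the probe and close up the warmer's service panel

ROBOT

A 7-joint arm with a two-finger parallel gripper is mounted at the origin on the work surface. World frame = base frame: x ahead of the robot, y to its left, z up, the work surface at z = 0. Lengths are in m, angles in rad, forces in N, time in s.
With the tool pointing down it reaches from about 0.35 to 0.9 m from the base axis. Payload 19.9 kg.
Tool frame: the origin (TCP) lies where the fingers leave the gripper's body, on its centre line; the fingertips stand 73 mm ahead of it and the grasp point (between the pads) lies ctrl.pinch_z ahead of it (ctrl.pinch_z is the distance from the TCP to the grasp point, in m); z points along the fingers, y is the direction in which the jaws open and shut (so a half turn about z gives the same grasp; the last joint's range is limited). The gripper opens to 85 mm and grips with 20 to 120 N. Pads are 22 mm wide; open, the fingers measure 114 mm over their backs; the gripper's body (76 mm by 85 mm) begins 54 mm behind the grasp point. The pads swing forward as they close: fully open they stand 13 mm farther back than shut.
Start: joints at [1.067, 0.417, -0.01, 1.614, 0.005, 1.111, -0.053], TCP at [0.278, -0.56, 0.304] pointing down, gripper open.
Joint ranges: [-2.81, 2.81], [-0.39, 2.02], [-1.27, 1.25], [0.06, 2.57], [-1.19, 4.33], [0.19, 2], [-2.82, 2.82]. Speed limits (rad/s): [1.89, 1.89, 2.39, 2.39, 3.01, 3.01, 3.01].

INTERFACE

Orientations are given as a unit quaternion [x, y, z, w].
In Python, from plant import ctrl, imaging, ticket gives the robot as it stands. The module is installed in compiled form; this text tells all that it offers.
- The arm moves only by the tool apply_moves, never from a script. Its argument "rows" is a list of rows, each a list of 7 numbers: the finger opening in m, from 0 to 0.0854, then the shift along the tool's x, y, z in m, then the turn, a rotation vector about the tool's x, y, z in degrees. In form: [[gripper, dx, dy, dz, wx, wy, wz], ...]. A call has 1 to 12 rows; each row is the pose to reach, as a shift and turn from the pose commanded when the call began, along the tool's axes at that moment; what a row does not reach only later rows make up. A row lasts 1/12 s, in which the tool goes at most 41.7 mm and 7.16 degrees, less where a joint would pass 70% of its speed; a pose out of reach is approached as far as the arm can. A call with a gripper value outside its range is refused whole. The fingers move at their own pace and stop on an object; "squeeze" is the grip in N (left out, the last holds). Time passes only in rows, so rows that repeat a pose let the fingers close. It gives the time, the measured TCP pose, the force and the opening at its end, in the units of the state.
- ctrl.sense(): the state, without advancing time (a new reading comes with each control period).
- imaging.snapshot(name): name is "scene" or "top" or "wrist"; returns a dict with "color" (420x560x3 uint8, blue, green, red), "z_map" (420x560 float32, m along the optical axis (not along the pixel's ray), 0 where there is no reading), "fov_y" (degrees; the focal length in pixels is half the picture's height over the tangent of half this angle, whatever the lens; pixels are square), "cx", "cy" (the principal point, pixels), "dist" ([k1, k2, p1, p2, k3] as OpenCV has them; the pictures are not rectified), "position" and "rotation" of the camera in the world; the wrist camera has in their place "mount" (4x4, takes a point from camera to tool coordinates, whose origin is the TCP and whose axes are the flange's). Camera axes: x right, y up, looking along -z (the intrinsics and any distortion apply to the point x, -y, -z); pixel columns grow to the right and rows downward; lengths in m; the calibration is good to about 2 mm. A picture is of the moment at which its call begins: read the wrist's pose just before it.
- ticket.finish_job(): hands the job in, once; it reports no verdict.
The state is a dict: "time": time; "qpos": joint angles; "qd": joint speeds; "effort": joint torques, N m; "position": TCP position; "tcp_rot": TCP orientation; "contact_force": force on the tool from outside, world axes, zero at the start; "wrist_torque": the same for the moment, N m; "finger_gap": finger opening in m.
Only numpy, scipy, OpenCV 4.12 (cv2) and the standard library are available. Lean on these libraries where they do the work, as an engineer would, in place of code of your own. Each camera call takes 0.05 s, during which the arm holds its last target.

TASK

Close up the display warmer's control box after cleaning: take the temperature probe out of its inclined stand and stand it upright in the round well of the box, pushed in until its collar rests on the rim, and let go of it. Then turn the quarter-turn fastener on the service panel until its wing lines up with the two marks on the panel, so that the panel can go home, and press the panel down flush on its frame and finish while still holding it pressed there. Leave the other things on the counter where they are.

Things in the scene. Friction and masses are not known exactly. Their poses are not given: they have to be found in the camera images.
- warmer: control box of a heated display, fixed, bare metal case 200 (its x) x 360 (its y) x 70 mm high; origin at the centre of its underside, x to its back, y to its panel end, z up. The service panel lies over its top, centred at (0, 65) mm; the probe well is at its -y end
- well (a point): centre of the round mouth of the probe well: a short dark collar (outer diameter 34 mm, 12 mm tall) on the box's top at (0, -132.5, 82) mm in the box's frame. The hole is 20 mm in diameter and 72 mm deep, vertical; z of this point is the collar's rim.
- probe: temperature probe, 123 mm, about 80 g. Origin on its axis at the underside of its collar, z from tip to handle: steel shaft 12 mm thick at z = 0 to -68 mm (tapered tip), collar 30 mm wide and 5 thick, round black handle 18 mm thick at z = 5 to 55. Starts loose in the stand's sleeve, leaning 20 degrees; drawn out along its axis. Home in the well: collar on the rim, origin at the well point
- stand: inclined probe stand, fixed: black base plate 110 x 80 x 8 mm and a square aluminium sleeve (inside 16 mm, outside 24 mm, 60 mm long) whose upper end leans 20 degrees towards the stand's -x, its mouth centred at (1, 0, 82) mm; origin at the centre of its underside
- panel (a joint): how far the grey service panel (150 x 170 x 5 mm) is pressed down: 0 = raised on its springy seal, as at the start; 0.008 m = flush, hard against the frame. It moves straight down only and springs back when let go; it takes 2 N at first and 8 N when flush. While the fastener is out of line its cross-pin stands on the frame and stops the panel after about 1 mm
- panel_top (a point): centre of the panel's upper face (on the fastener's axis), 85 mm over the counter when raised. The fastener covers a 44 mm disc around it; the rest of the face is flat and can be pushed on.
- fastener (a joint): angle of the fastener, anticlockwise from above positive (rad). 0: its wing lies along the box's y axis, in line with the two marks on the panel, and its cross-pin can enter the frame's slot (within about 0.2). Starts at 0.7 to 1.35, so turn it clockwise. Turns from -0.7 to 1.6 with light friction (0.06 N m), stays where it is left, no stop at 0
- wing_top (a point): centre of the top of the fastener's wing, 30 mm over the panel's face, riding with the panel, on the fastener's vertical axis; y along the wing, x across it. The wing is a steel bar 42 mm long, 12 thick, 24 high, with a dark line along its top, on a disc 44 mm wide and 6 thick that lies on the panel. The panel may also be pressed down by the wing or disc
- tart0: egg tart in a foil tin, a round dish 76 mm across and 24 mm high, to be left alone; origin at the centre of its underside
- tart1: egg tart in a foil tin, a round dish 76 mm across and 24 mm high, to be left alone; origin at the centre of its underside
- tart2: egg tart in a foil tin, a round dish 76 mm across and 24 mm high, to be left alone; origin at the centre of its underside
- timer0: white kitchen timer, 40 x 66 x 80 mm, standing on the counter, to be left alone; origin at the centre of its underside
- timer1: white kitchen timer, 40 x 66 x 80 mm, standing on the counter, to be left alone; origin at the centre of its underside
- shaker: metal shaker jar, 64 mm in diameter, 110 mm high, to be left alone; origin at the centre of its underside
- tongs: steel pastry tongs lying on the counter, 240 x 36 x 22 mm, to be left alone; origin near the middle, on the counter
There are look-alikes about, which are no part of the job. What is shaped like the probe but green is not meant.

How it is judged:
By the outcome, as a careful person would: the job done as asked, in the order asked, and still so for the second after the job is handed in, while the arm keeps its last pose, push and grip.
It also fails if it takes over 48 s, if anything falls off the work surface, if the arm or the gripper's body presses on something with over 40 N, if the wrist force passes 120 N, or if a joint passes its speed limit or range.

## Working session

There is one attempt and no reset: what is moved stays moved. The work goes in short steps, Python scripts to look and compute and a tool call to move; the robot and the scene stay as the last step left them, time stands still between calls to the robot, and variables do not carry over. Pictures are saved under pics/ and viewed, and the job is handed in when it is done.

Besides the shell and the picture viewer there is one more tool, called after "Request:" as a command line: name --pt "numbers of a row" for each row, then --argument value for the rest. apply_moves: Moves the arm, as the interface text tells. Its arguments: {"type":"object","properties":{"rows":{"type":"array"},"squeeze":{"type":"number"}},"required":["rows"]}

```bash
mkdir -p pics
python3 - <<'E'
from plant import ctrl, imaging
import cv2, numpy as np, pickle
s=ctrl.sense(); print({k:np.round(v,4) for k,v in s.items()}, ctrl.pinch_z)
for n in ("scene","top","wrist"):
    d=imaging.snapshot(n); cv2.imwrite(f"pics/{n}0.png",d["color"]); pickle.dump((s,d),open(f"{n}0.pkl","wb"))
    print(n,{k:v for k,v in d.items() if k not in("color","z_map")},(d["z_map"]>0).mean())
E
```

```text
{'time': np.float64(0.0), 'qpos': array([ 1.0675,  0.418 , -0.0103,  1.6142,  0.0047,  1.1107, -0.053 ]), 'qd': array([ 0.001 ,  0.0008,  0.0014,  0.0006, -0.0012, -0.0015,  0.    ]), 'effort': array([ 1.60000e-03, -8.64470e+01,  6.78400e-01, -4.34901e+01,
        1.90000e-02,  7.30000e-03,  0.00000e+00]), 'position': array([ 0.2784, -0.5593,  0.3033]), 'tcp_rot': array([ 9.735e-01,  2.288e-01, -2.000e-04, -6.000e-04]), 'contact_force': array([-0.2354, -0.5078,  0.2435]), 'wrist_torque': array([-0.0158,  0.0435,  0.0078]), 'finger_gap': np.float64(0.0853)} 0.0539
scene {'fov_y': 55.56230818606181, 'cx': 277.73619621151175, 'cy': 213.05957078888082, 'dist': array([0.04121431, 0.        , 0.        , 0.        , 0.        ]), 'position': array([ 0.92322094, -0.84131922,  0.73223338]), 'rotation': array([0.44329061, 0.11288091, 0.19741872, 0.86705085])} 0.9959948979591837
top {'fov_y': 54.84167169853765, 'cx': 279.7463072751719, 'cy': 208.1145200002339, 'dist': array([-0.05789729,  0.        ,  0.        ,  0.        ,  0.        ]), 'position': array([ 0.43860998, -0.09230994,  1.09250265]), 'rotation': array([ 0.02629131, -0.03180895, -0.6979375 ,  0.71496867])} 0.995969387755102
wrist {'fov_y': 71.35639238702137, 'cx': 272.0427945378014, 'cy': 207.1732223669202, 'dist': array([-0.0159493,  0.       ,  0.       ,  0.       ,  0.       ]), 'mount': array([[-3.90743038e-04,  9.60302644e-01,  2.78959995e-01,
         7.10614383e-02],
       [ 9.99999379e-01,  8.41632914e-05,  1.11098570e-03,
         1.64254727e-04],
       [ 1.04340431e-03,  2.78960256e-01, -9.60302081e-01,
        -6.78943561e-02],
       [ 0.00000000e+00,  0.00000000e+00,  0.00000000e+00,
         1.00000000e+00]])} 0.9960204081632653
```

View pics/scene0.png

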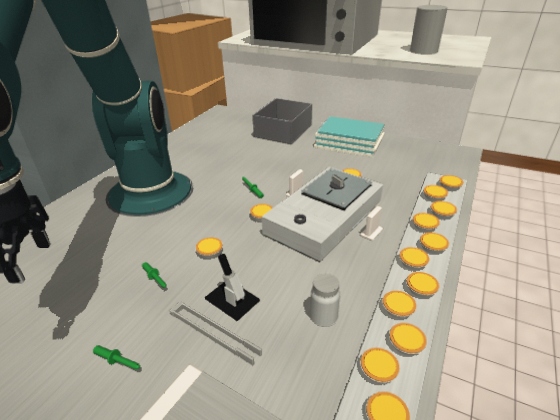

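View pics/top0.png

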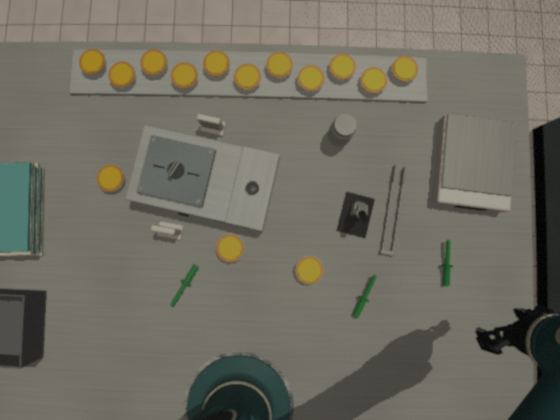

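The scene image shows the stand with its black probe near (232,290) and the box near (325,212). In the top image the box is near (205,178), the well at (252,188), the fastener at (175,171) and the stand at (357,214). Next I'll measure these with ray casts and depth.

```bash
cat > h.py <<'E'
import numpy as np, cv2, pickle
from scipy.spatial.transform import Rotation as R
def K(d):
    f=d["color"].shape[0]/2/np.tan(np.radians(d["fov_y"])/2)
    return np.array([[f,0,d["cx"]],[0,f,d["cy"]],[0,0,1.]])
def pose(d,s=None):
    if "mount" in d:
        M=np.eye(4);M[:3,:3]=R.from_quat(s["tcp_rot"]).as_matrix();M[:3,3]=s["position"]
        T=M@d["mount"]; return T[:3,:3],T[:3,3]
    return R.from_quat(d["rotation"]).as_matrix(),np.array(d["position"])
def dirs(d,px):
    p=cv2.undistortPoints(np.asarray(px,float).reshape(-1,1,2),K(d),d["dist"]).reshape(-1,2)
    return np.c_[p[:,0],-p[:,1],-np.ones(len(p))]
def plane(d,px,z,s=None):
    Rm,t=pose(d,s); r=dirs(d,px)@Rm.T
    return t+r*((z-t[2])/r[:,2])[:,None]
def ray(d,px,s=None):
    Rm,t=pose(d,s); r=dirs(d,px)@Rm.T; return t,r/np.linalg.norm(r,axis=1)[:,None]
def cloud(d,s=None):
    h,w=d["z_map"].shape; u,v=np.meshgrid(np.arange(w),np.arange(h))
    Rm,t=pose(d,s); c=dirs(d,np.c_[u.ravel(),v.ravel()])*d["z_map"].ravel()[:,None]
    P=(c@Rm.T+t); P[d["z_map"].ravel()<=0]=np.nan
    return P.reshape(h,w,3)
def proj(d,P,s=None):
    Rm,t=pose(d,s); c=(np.asarray(P).reshape(-1,3)-t)@Rm; c=c*[1,-1,-1]
    return cv2.projectPoints(c,np.zeros(3),np.zeros(3),K(d),d["dist"])[0].reshape(-1,2)
def load(n): return pickle.load(open(n+".pkl","rb"))
E
python3 - <<'E'
from h import *
s,d=load("top0"); P=cloud(d)
img=d["color"]
# box top by height
Z=P[...,2]
roi=np.zeros(Z.shape,bool); roi[110:245,115:290]=1
m=((Z>0.055)&roi).astype(np.uint8)
n,l,st,_=cv2.connectedComponentsWithStats(m)
i=1+np.argmax(st[1:,4]); m=(l==i).astype(np.uint8)
c=max(cv2.findContours(m,0,2)[0],key=cv2.contourArea); r=cv2.minAreaRect(c); print(r)
print("corners top z=.07",plane(d,cv2.boxPoints(r),0.07).round(4))
q=plane(d,c.reshape(-1,2),0.07)[:,:2].astype(np.float32); rr=cv2.minAreaRect(q); print(rr)
for n,(u,v) in dict(casetop=(220,205),panel=(195,150),panel2=(150,190),counter=(330,250)).items(): print(n,P[v,u].round(4))
big=cv2.resize(img[110:250,110:290],None,fx=4,fy=4,interpolation=cv2.INTER_CUBIC); cv2.imwrite("pics/topbox.png",big)
big=cv2.resize(img[175:255,320:420],None,fx=7,fy=7,interpolation=cv2.INTER_CUBIC); cv2.imwrite("pics/topstand.png",big)
s,d=load("scene0")
big=cv2.resize(d["color"][230:330,180:290],None,fx=6,fy=6,interpolation=cv2.INTER_CUBIC); cv2.imwrite("pics/scstand.png",big)
E
```

```text
((201.91146850585938, 177.5723114013672), (140.1934356689453, 78.78977966308594), 12.608607292175293)
corners top z=.07 [[ 0.5322  0.2962  0.07  ]
 [ 0.7337  0.2631  0.07  ]
 [ 0.661  -0.0939  0.07  ]
 [ 0.4631 -0.0552  0.07  ]]
((0.5977293848991394, 0.10239466279745102), (0.3608221709728241, 0.20206613838672638), 78.53673553466797)
casetop [0.527  0.0521 0.0721]
panel [0.6644 0.1192 0.0835]
panel2 [0.5595 0.2283 0.0846]
counter [ 0.4189 -0.2375  0.0014]
```

View pics/topbox.png

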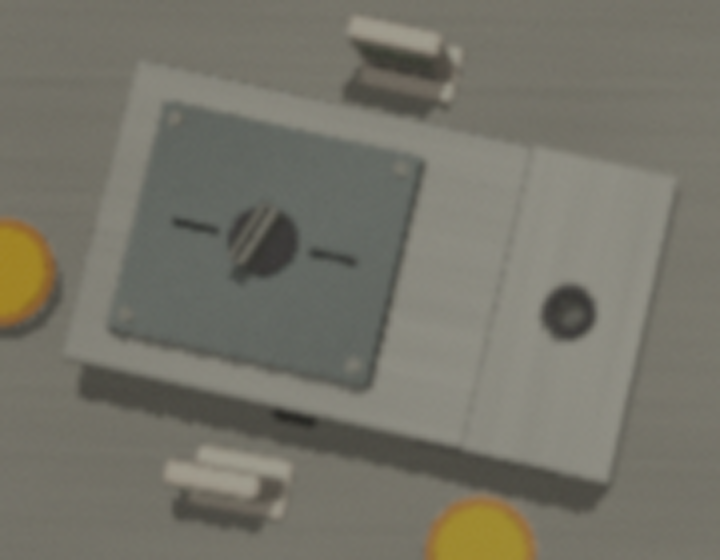

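View pics/topstand.png

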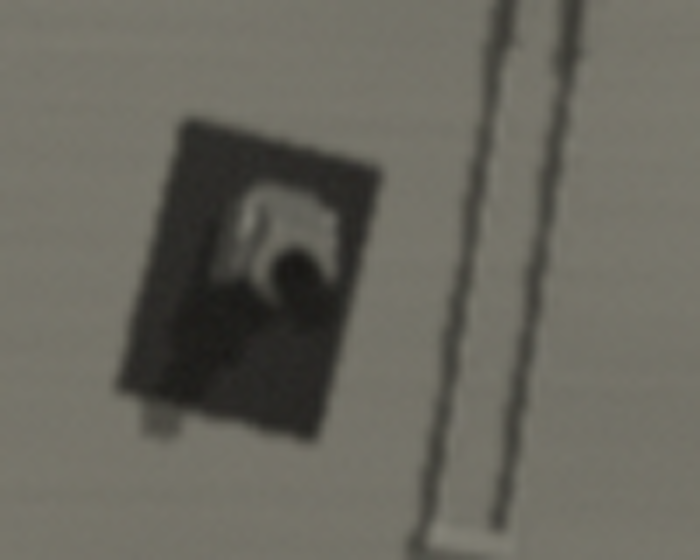

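View pics/scstand.png

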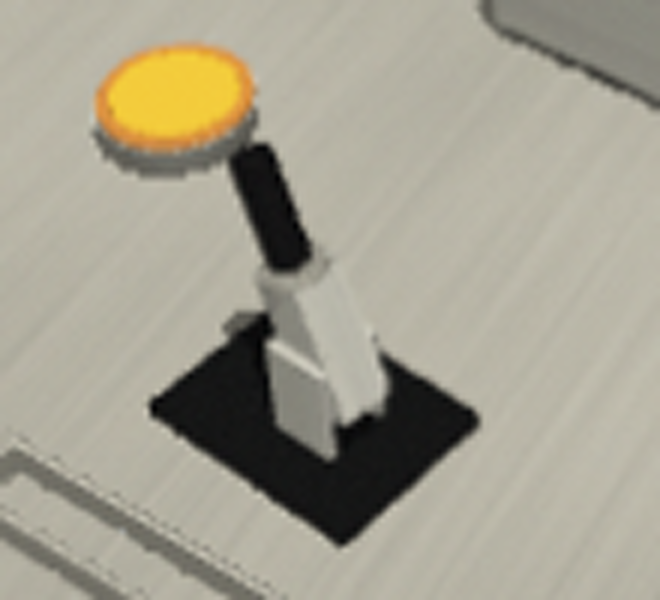

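Run:
```python
from h import *
s,d=load("top0"); s2,d2=load("scene0")
g=lambda a,o,f:(np.array(a,float)+0.5)/f-0.5+np.array(o)
# stand plate
pc=g([(185,118),(383,165),(318,440),(120,390)],(320,175),7)
W=plane(d,pc,0.008); print("plate",W.round(4)); c=W.mean(0)
ex=((W[0]+W[1])-(W[2]+W[3]))/2; print("c",c.round(4),np.linalg.norm(ex).round(4),"yaw",np.degrees(np.arctan2(ex[1],ex[0])))
pc=g([(150,407),(342,545),(480,420)],(180,230),6); W2=plane(d2,pc,0.008); print("plate scene",W2.round(4), (W2[0]+W2[2])/2)
ex2=W2[2]-W2[1]; print(np.linalg.norm(ex2),np.linalg.norm(W2[1]-W2[0]),np.degrees(np.arctan2(ex2[1],ex2[0])))
# well, fastener, marks
w=plane(d,g([(569,311)],(110,110),4),0.082); print("well top",w)
mk=plane(d,g([(172,221),(217,232),(310,253),(357,264)],(110,110),4),0.085); print("marks",mk.round(4),mk.mean(0)); v=mk[0]-mk[3]; print("yaw from marks",np.degrees(np.arctan2(v[1],v[0]))-90)
yaw=np.radians(-11.5); Rz=R.from_euler("z",yaw).as_matrix()
C=np.array([0.5977,0.1024,0]); 
for n,p in dict(well=(0,-.1325,.082),panel=(0,.065,.085)).items(): print(n,(C+Rz@np.array(p)).round(4))
wg=plane(d,g([(236,262),(274,205)],(110,110),4),0.115); v=wg[1]-wg[0]; print("wing",wg.round(4),np.degrees(np.arctan2(v[1],v[0]))-90+11.5,np.linalg.norm(v))
# handle cloud in scene
P=cloud(d2); sub=P[250:285,215:240]; im=d2["color"][250:285,215:240]
m=(im.max(2)<60)&(sub[...,2]>0.06); H=sub[m]; print(len(H),H.min(0),H.max(0))
mu=H.mean(0);_,_,vt=np.linalg.svd(H-mu); a=vt[0]*np.sign(vt[0][2]); print("handle",mu.round(4),a.round(3),"tilt",np.degrees(np.arccos(a[2])),"az",np.degrees(np.arctan2(a[1],a[0])))
for yw in (ex,):
  e=yw/np.linalg.norm(yw); ax=-np.sin(np.radians(20))*e+np.array([0,0,np.cos(np.radians(20))])
  for t in (0,.005,.055):
    p=np.array([c[0],c[1],0])+.001*e+np.array([0,0,.082])+ax*t; print(t,p.round(4),proj(d,p)[0].round(1),proj(d2,p)[0].round(1))
```

```text
plate [[ 0.5777 -0.2779  0.008 ]
 [ 0.5614 -0.355   0.008 ]
 [ 0.4547 -0.3305  0.008 ]
 [ 0.4721 -0.254   0.008 ]]
c [ 0.5165 -0.3043  0.008 ] 0.1089 yaw -12.869547777075068
plate scene [[ 0.4557 -0.3275  0.008 ]
 [ 0.5619 -0.3541  0.008 ]
 [ 0.5796 -0.2772  0.008 ]] [ 0.51765322 -0.30233734  0.008     ]
0.0789123658127953 0.1094454061973183 77.01115821304964
well top [[ 0.57255076 -0.02788595  0.082     ]]
marks [[0.6235 0.2248 0.085 ]
 [0.6171 0.1958 0.085 ]
 [0.605  0.1362 0.085 ]
 [0.5987 0.1062 0.085 ]] [0.6111007 0.1657695 0.085    ]
yaw from marks -11.806969150024301
well [ 0.5713 -0.0274  0.082 ]
panel [0.6107 0.1661 0.085 ]
wing [[0.5935 0.1746 0.115 ]
 [0.6293 0.1529 0.115 ]] -109.68273634930651 0.04188460649368794
147 [ 0.48957801 -0.30835957  0.09116544] [ 0.5201442  -0.28900145  0.13635791]
handle [ 0.5082 -0.3016  0.1153] [-0.382  0.114  0.917] tilt 23.487279260858305 az 163.44794321092527
0 [ 0.5175 -0.3046  0.082 ] [361.4 211.9] [228.6 276.9]
0.005 [ 0.5158 -0.3042  0.0867] [361.6 212.4] [227.9 275. ]
0.055 [ 0.4991 -0.3004  0.1337] [364.1 217.9] [220.6 256.6]
```

```bash
cat >> h.py <<'E'
def rel(s,pos,Rt):
    R0=R.from_quat(s["tcp_rot"]); 
    dp=R0.inv().apply(np.asarray(pos)-s["position"])*1000
    w=np.degrees((R0.inv()*R.from_matrix(Rt)).as_rotvec())
    return dp.round(1),w.round(2)
def Rdown(yaz,axis=(0,0,1.)):
    z=-np.array(axis,float); y=np.array([np.cos(np.radians(yaz)),np.sin(np.radians(yaz)),0]); y-=z*(y@z); y/=np.linalg.norm(y)
    return np.c_[np.cross(y,z),y,z]
E=np.array([np.cos(np.radians(-12.9)),np.sin(np.radians(-12.9)),0])
AX=-np.sin(np.radians(20))*E+np.array([0,0,np.cos(np.radians(20))])
PO=np.array([.5170,-.3035,.082])+.001*E
PZ=.0539
E
python3 - <<'E'
from h import *
from plant import ctrl
s=ctrl.sense(); Rt=Rdown(-12.9,AX)
print(rel(s,PO+AX*(.120+PZ),Rt),PO+AX*(.120+PZ)); print(rel(s,PO+AX*(.034+PZ),Rt))
E
```

```text
(array([ 282.4, -159.8,   58.1]), array([-18.73,   8.82, -50.11])) [ 0.45999859 -0.29044494  0.24541255]
(array([ 305.1, -141. ,  138.9]), array([-18.73,   8.82, -50.11]))
```

Request:
apply_moves --pt "0.085 282 -160 58 -18.7 8.8 -50.1" --pt "0.085 282 -160 58 -18.7 8.8 -50.1" --pt "0.085 282 -160 58 -18.7 8.8 -50.1" --pt "0.085 282 -160 58 -18.7 8.8 -50.1"

```text
time: 0.48
position: [0.3709, -0.4215, 0.2742]
tcp_rot: [0.889, 0.447, 0.059, 0.075]
contact_force: [1.2, -1.2, -0.1]
finger_gap: 0.0847
```

I wrote those shifts in mm, but the interface takes metres. The per-row cap limited the motion and it went in the intended direction, so no harm was done. I'll re-measure and carry on in metres.

Run:
```python
from h import *
from plant import ctrl
s=ctrl.sense(); Rt=Rdown(-12.9,AX)
print(rel(s,PO+AX*(.120+PZ),Rt),s["qpos"].round(3),s["position"],s["qd"].round(2))
```

```text
(array([157.1, -12.6,  33.1]), array([ -8.69,   4.14, -23.3 ])) [ 0.986  0.276 -0.189  1.901 -0.025  0.79   0.185] [ 0.37088685 -0.42150863  0.27421725] [-0.25 -0.29 -0.56  0.7  -0.13 -0.91  0.71]
```

Request:
apply_moves --pt "0.085 0.15 -0.013 0.033 -8.7 4.1 -23.3" --pt "0.085 0.15 -0.013 0.033 -8.7 4.1 -23.3" --pt "0.085 0.15 -0.013 0.033 -8.7 4.1 -23.3" --pt "0.085 0.15 -0.013 0.033 -8.7 4.1 -23.3" --pt "0.085 0.15 -0.013 0.033 -8.7 4.1 -23.3" --pt "0.085 0.15 -0.013 0.033 -8.7 4.1 -23.3" --pt "0.085 0.15 -0.013 0.033 -8.7 4.1 -23.3" --pt "0.085 0.15 -0.013 0.033 -8.7 4.1 -23.3"

```text
time: 1.15
position: [0.4549, -0.2993, 0.2457]
tcp_rot: [0.773, 0.611, 0.107, 0.135]
contact_force: [0.6, 0.1, -0.6]
finger_gap: 0.085
```

Run:
```python
from h import *
from plant import ctrl,imaging
s=ctrl.sense(); Rt=Rdown(-12.9,AX)
print(rel(s,PO+AX*(.120+PZ),Rt),rel(s,PO+AX*(.034+PZ),Rt),s["qd"].round(2))
d=imaging.snapshot("wrist"); pickle.dump((s,d),open("w1.pkl","wb")); cv2.imwrite("pics/w1.png",d["color"])
for t in (0,.055): print(proj(d,PO+AX*t,s))
```

```text
(array([9.8, 2.7, 1.2]), array([-0.12,  0.14, -0.43])) (array([10. ,  2.8, 87.2]), array([-0.12,  0.14, -0.43])) [ 0. -0. -0. -0. -0. -0.  0.]
[[276.33433258 196.21566579]]
[[277.21839773 216.13116991]]
```

View pics/w1.png

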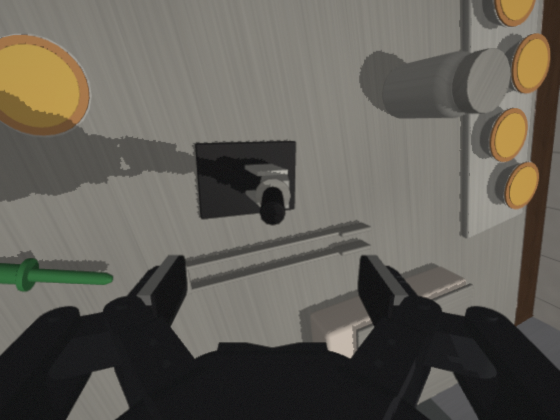

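Run:
```python
from h import *
s,d=load("w1")
c=d["color"][130:240,190:310]; c=np.clip(c.astype(float)*2.2,0,255).astype(np.uint8)
b=cv2.resize(c,None,fx=6,fy=5.4,interpolation=cv2.INTER_CUBIC)
for t,col in((0,(0,0,255)),(.005,(255,0,0)),(.055,(0,255,0))):
    p=proj(d,PO+AX*t,s)[0]; cv2.circle(b,(int((p[0]-190+.5)*6),int((p[1]-130+.5)*5.4)),5,col,2)
cv2.imwrite("pics/w1b.png",b)
P=cloud(d,s)
for v in (205,210,215,220): print(v,P[v,262:288:3,2].round(3))
```

```text
205 [0.125 0.129 0.13  0.13  0.131 0.132 0.133 0.131 0.089]
210 [0.129 0.129 0.129 0.13  0.132 0.133 0.133 0.134 0.006]
215 [ 0.129  0.13   0.13   0.132  0.132  0.134  0.133  0.134 -0.002]
220 [-0.001  0.131  0.13   0.131  0.132  0.133  0.133  0.132 -0.002]
```

View pics/w1b.png

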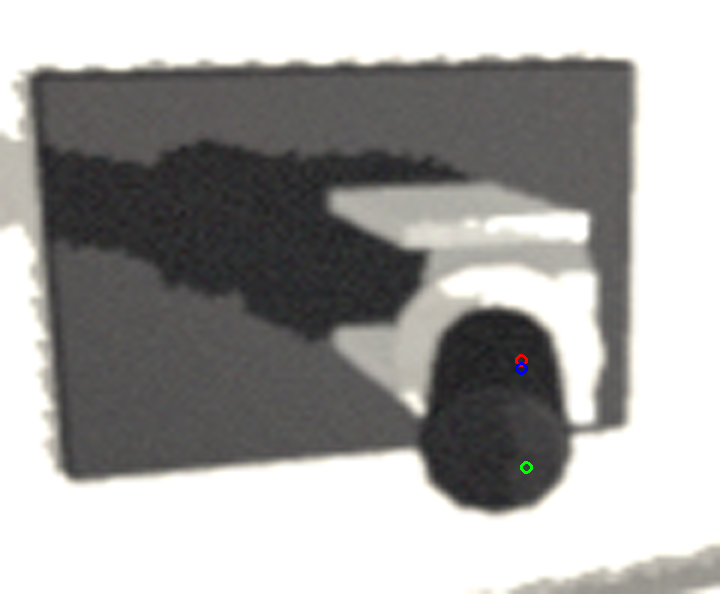

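The wrist picture shows the handle end at about (272,213), 5 px left of and 4 px above the prediction. That is about 3 mm off, so I'll correct for it and descend.

Request:
apply_moves --pt "0.085 0.012 -0.001 0 0 0 -0.4" --pt "0.085 0.012 -0.001 0.02 0 0 -0.4" --pt "0.085 0.012 -0.001 0.04 0 0 -0.4" --pt "0.085 0.012 -0.001 0.06 0 0 -0.4" --pt "0.085 0.012 -0.001 0.075 0 0 -0.4" --pt "0.085 0.012 -0.001 0.087 0 0 -0.4" --pt "0.085 0.012 -0.001 0.087 0 0 -0.4"

```text
time: 1.78
position: [0.4858, -0.2925, 0.1614]
tcp_rot: [0.77, 0.614, 0.107, 0.134]
contact_force: [-1.7, 1.1, -0.2]
finger_gap: 0.0851
```

Run:
```python
from h import *
from plant import ctrl,imaging
s=ctrl.sense(); Rt=Rdown(-12.9,AX)
print(rel(s,PO+AX*(.034+PZ),Rt),s["contact_force"].round(2))
d=imaging.snapshot("wrist"); pickle.dump((s,d),open("w2.pkl","wb")); cv2.imwrite("pics/w2.png",d["color"])
```

```text
(array([-3.7,  4.6, -1.7]), array([-0.25,  0.02,  0.07])) [-1.68  1.12 -0.16]
```

View pics/w2.png

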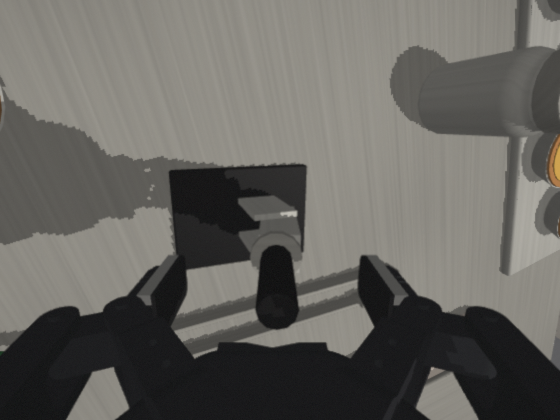

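Run:
```python
from h import *
s,d=load("w2"); P=cloud(d,s); T=R.from_quat(s["tcp_rot"]).inv().apply((P.reshape(-1,3)-s["position"])).reshape(P.shape)*1000
for v in (250,260,270,280,290,300,310,320): print(v,[tuple(T[v,u].round(0).astype(int)) for u in range(256,300,5)])
print(T[290,178:186].round(0), T[290,366:374].round(0))
```

```text
250 [(np.int64(2), np.int64(-10), np.int64(82)), (np.int64(2), np.int64(-7), np.int64(83)), (np.int64(4), np.int64(-4), np.int64(78)), (np.int64(6), np.int64(-1), np.int64(75)), (np.int64(6), np.int64(2), np.int64(74)), (np.int64(5), np.int64(4), np.int64(76)), (np.int64(5), np.int64(7), np.int64(78)), (np.int64(2), np.int64(10), np.int64(83)), (np.int64(2), np.int64(13), np.int64(82))]
260 [(np.int64(-4), np.int64(-10), np.int64(82)), (np.int64(0), np.int64(-6), np.int64(74)), (np.int64(4), np.int64(-4), np.int64(67)), (np.int64(5), np.int64(-1), np.int64(64)), (np.int64(6), np.int64(1), np.int64(63)), (np.int64(6), np.int64(4), np.int64(63)), (np.int64(5), np.int64(6), np.int64(64)), (np.int64(2), np.int64(9), np.int64(70)), (np.int64(-4), np.int64(13), np.int64(83))]
270 [(np.int64(-10), np.int64(-10), np.int64(82)), (np.int64(2), np.int64(-6), np.int64(59)), (np.int64(5), np.int64(-3), np.int64(55)), (np.int64(6), np.int64(-1), np.int64(53)), (np.int64(6), np.int64(1), np.int64(52)), (np.int64(6), np.int64(4), np.int64(53)), (np.int64(6), np.int64(6), np.int64(53)), (np.int64(3),
[... 1617 characters left out ...]
), np.int64(9), np.int64(33))]
320 [(np.int64(-109), np.int64(-16), np.int64(168)), (np.int64(-7), np.int64(-5), np.int64(34)), (np.int64(-6), np.int64(-3), np.int64(33)), (np.int64(-6), np.int64(-1), np.int64(32)), (np.int64(-6), np.int64(1), np.int64(33)), (np.int64(-6), np.int64(3), np.int64(33)), (np.int64(-6), np.int64(5), np.int64(33)), (np.int64(-6), np.int64(7), np.int64(33)), (np.int64(-108), np.int64(22), np.int64(167))]
[[ -2. -43.  48.]
 [ -3. -43.  49.]
 [ -3. -43.  50.]
 [ -4. -43.  52.]
 [ -4. -42.  51.]
 [ -5. -43.  54.]
 [ -6. -43.  56.]
 [ -7. -43.  56.]] [[-1. 41. 47.]
 [-1. 42. 47.]
 [ 1. 41. 45.]
 [ 1. 42. 44.]
 [ 2. 42. 43.]
 [ 2. 42. 43.]
 [ 3. 42. 40.]
 [ 3. 42. 40.]]
```

The jaws straddle the handle. In tool coordinates it is centred at about (-2, +1) mm, with its top at tool z 33 mm as planned. I'll nudge, close and draw it out along its axis.

Request:
apply_moves --pt "0.085 -0.002 0.001 0 0 0 0" --pt "0.0 -0.002 0.001 0 0 0 0" --pt "0.0 -0.002 0.001 0 0 0 0" --pt "0.0 -0.002 0.001 0 0 0 0" --pt "0.0 -0.002 0.001 0 0 0 0" --pt "0.0 -0.002 0.001 0 0 0 0" --pt "0.0 -0.002 0.001 0 0 0 0" --pt "0.0 -0.002 0.001 0 0 0 0" --squeeze 50

```text
time: 2.5
position: [0.4864, -0.2953, 0.1641]
tcp_rot: [0.77, 0.614, 0.107, 0.136]
contact_force: [-4.0, 1.4, 7.5]
finger_gap: 0.0169
```

Request:
apply_moves --pt "0.0 -0.002 0.001 -0.01 0 0 0" --pt "0.0 -0.002 0.001 -0.025 0 0 0" --pt "0.0 -0.002 0.001 -0.045 0 0 0" --pt "0.0 -0.002 0.001 -0.065 0 0 0" --pt "0.0 -0.002 0.001 -0.085 0 0 0" --pt "0.0 -0.002 0.001 -0.1 0 0 0" --pt "0.0 -0.002 0.001 -0.1 0 0 0"

```text
time: 3.08
position: [0.4536, -0.2902, 0.2614]
tcp_rot: [0.77, 0.614, 0.107, 0.138]
contact_force: [1.0, -0.0, -0.1]
finger_gap: 0.0171
```

Run:
```python
from h import *
from plant import ctrl,imaging
s=ctrl.sense(); print(s["position"].round(4),s["finger_gap"],s["contact_force"].round(2))
d=imaging.snapshot("wrist"); pickle.dump((s,d),open("w3.pkl","wb")); cv2.imwrite("pics/w3.png",d["color"])
d=imaging.snapshot("scene"); pickle.dump((s,d),open("s3.pkl","wb")); cv2.imwrite("pics/s3.png",cv2.resize(d["color"][150:330,120:340],None,fx=3,fy=3))
W=np.array([.572,-.0277,.082])
print("above well",rel(s,W+[0,0,.1+.034+PZ],Rdown(-12.9)), "upright in place",rel(s,s["position"]+[0,0,.03],Rdown(-12.9)))
```

```text
[ 0.4536 -0.2902  0.2614] 0.017060761656032746 [ 1.   -0.02 -0.11]
above well (array([282.3,  56.7,  10.4]), array([20.07,  0.23,  0.05])) upright in place (array([ -0.1,  10.3, -28.2]), array([20.07,  0.23,  0.05]))
```

View pics/w3.png

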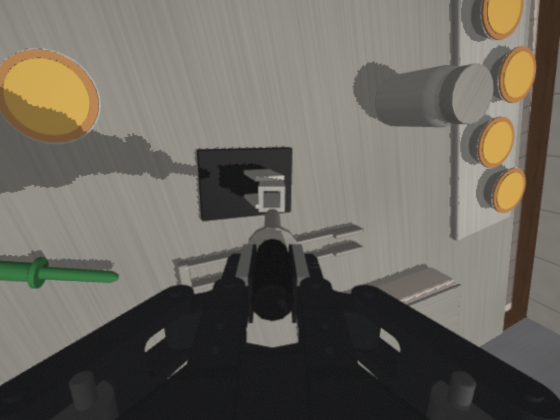

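View pics/s3.png

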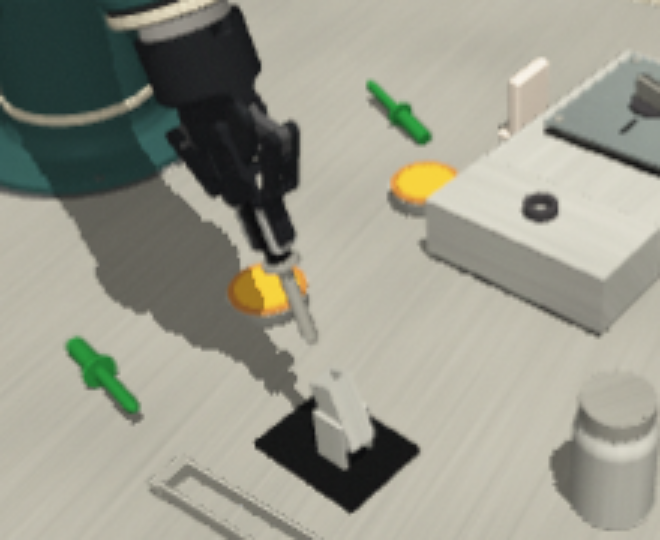

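The probe is out of the sleeve and held straight. Next: upright and over the well.

Request:
apply_moves --pt "0.0 0.0 0.01 -0.03 7 0.1 0" --pt "0.0 0.03 0.02 -0.03 14 0.2 0" --pt "0.0 0.07 0.03 -0.02 20 0.2 0" --pt "0.0 0.11 0.04 -0.01 20 0.2 0" --pt "0.0 0.15 0.05 0 20 0.2 0" --pt "0.0 0.19 0.057 0.01 20 0.2 0" --pt "0.0 0.23 0.057 0.01 20 0.2 0" --pt "0.0 0.26 0.057 0.01 20 0.2 0" --pt "0.0 0.282 0.057 0.01 20 0.2 0" --pt "0.0 0.282 0.057 0.01 20 0.2 0" --pt "0.0 0.282 0.057 0.01 20 0.2 0"

```text
time: 4.1
position: [0.5721, -0.0261, 0.2664]
tcp_rot: [0.781, 0.625, -0.0, -0.002]
contact_force: [-0.6, -1.0, -0.5]
finger_gap: 0.0167
```

Run:
```python
from h import *
from plant import ctrl,imaging
s=ctrl.sense(); print(s["position"].round(4),s["finger_gap"],s["contact_force"].round(2))
d=imaging.snapshot("wrist"); pickle.dump((s,d),open("w4.pkl","wb")); cv2.imwrite("pics/w4.png",d["color"])
d1=imaging.snapshot("scene"); pickle.dump((s,d1),open("s4.pkl","wb")); cv2.imwrite("pics/s4.png",cv2.resize(d1["color"][120:270,210:400],None,fx=4,fy=4,interpolation=cv2.INTER_CUBIC))
d2=imaging.snapshot("top"); pickle.dump((s,d2),open("t4.pkl","wb")); cv2.imwrite("pics/t4.png",cv2.resize(d2["color"][140:240,190:310],None,fx=6,fy=6))
W=np.array([.572,-.0277,.082])
print("above well",rel(s,W+[0,0,.1+.034+PZ],Rdown(-12.9)))
print(proj(d,W,s),proj(d1,W))
```

```text
[ 0.5721 -0.0261  0.2664] 0.016740867708110462 [-0.59 -0.97 -0.46]
above well (array([-1.6,  0.3, -3.5]), array([-0.21, -0.1 ,  0.23]))
[[273.01768816 206.81778226]] [[299.00149168 217.88978892]]
```

View pics/w4.png

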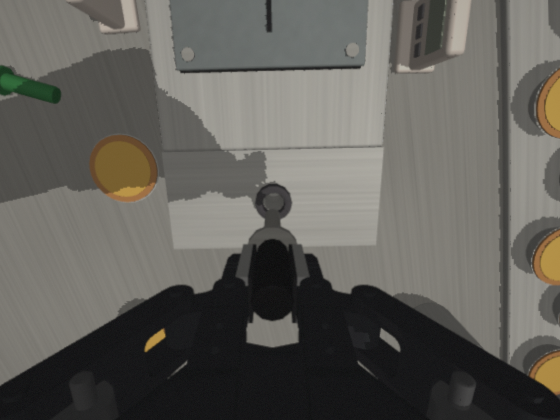

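View pics/s4.png

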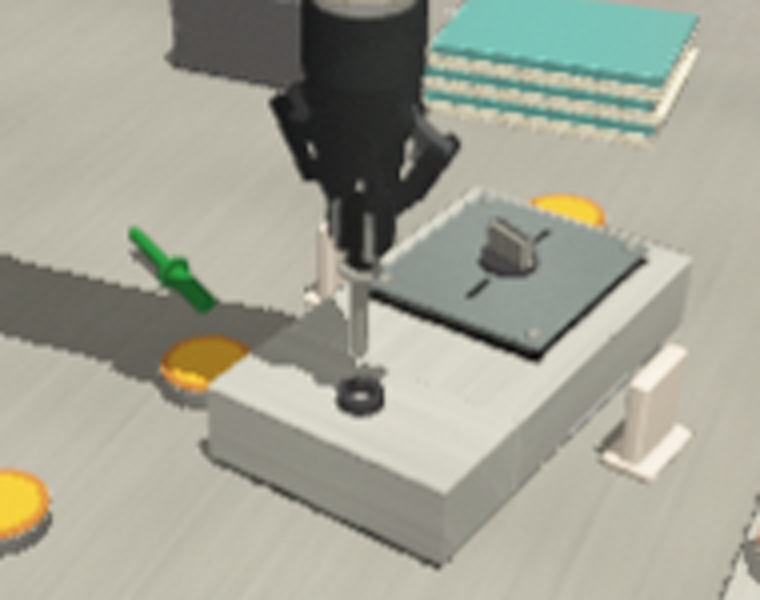

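Run:
```python
from h import *
s,d=load("w4"); P=cloud(d,s); RT=R.from_quat(s["tcp_rot"]).inv()
T=RT.apply((P.reshape(-1,3)-s["position"])).reshape(P.shape)*1000
w=plane(d,[(272.5,201.5)],.082,s); print("well wrist",w,RT.apply(w-s["position"])*1000)
# shaft: tool z 95..150, |y|<15
def wid(lo,hi):
    out=[]
    for v in range(200,330):
        r=T[v]; m=(r[:,2]>lo)&(r[:,2]<hi)&(abs(r[:,1])<20)&(abs(r[:,0])<25)
        if m.sum()>3: q=r[m]; out.append((v,m.sum(),*np.array([q[:,0].max(),q[:,1].min(),q[:,1].max(),q[:,1].mean(),q[:,2].mean()]).round(1)))
    return out
for o in wid(92,160): print(o)
print("handle/collar")
for o in wid(25,92)[::3]: print(o)
s4,d1=load("s4"); P1=cloud(d1); 
T1=RT.apply((P1.reshape(-1,3)-s["position"])).reshape(P1.shape)*1000
m=(abs(T1[...,0])<20)&(abs(T1[...,1])<20)&(T1[...,2]>93)&(T1[...,2]<160); q=T1[m]; print(len(q),q.mean(0),q.min(0),q.max(0))
for lo in range(75,165,6):
    m=(abs(T1[...,0])<25)&(abs(T1[...,1])<25)&(T1[...,2]>lo)&(T1[...,2]<lo+6)
    if m.any(): print(lo,m.sum(),T1[m].mean(0).round(1))
cam=RT.apply(pose(d1)[1]-s["position"]); print("view dir",cam/np.linalg.norm(cam))
```

```text
well wrist [[ 0.5726297  -0.02277859  0.082     ]] [[  3.05156855   0.49517272 184.44336846]]
(209, np.int64(4), np.float64(6.1), np.float64(-0.7), np.float64(1.7), np.float64(0.5), np.float64(151.3))
(210, np.int64(8), np.float64(6.4), np.float64(-2.2), np.float64(3.2), np.float64(0.5), np.float64(148.8))
(211, np.int64(10), np.float64(6.0), np.float64(-3.0), np.float64(4.0), np.float64(0.5), np.float64(147.0))
(212, np.int64(12), np.float64(6.3), np.float64(-3.8), np.float64(4.8), np.float64(0.5), np.float64(145.2))
(213, np.int64(14), np.float64(6.2), np.float64(-4.6), np.float64(5.5), np.float64(0.5), np.float64(143.6))
(214, np.int64(14), np.float64(6.2), np.float64(-4.5), np.float64(5.5), np.float64(0.5), np.float64(140.9))
(215, np.int64(14), np.float64(6.3), np.float64(-4.4), np.float64(5.4), np.float64(0.5), np.float64(138.3))
(216, np.int64(16), np.float64(6.0), np.float64(-5.4), np.float64(6.4), np.float64(0.5), np.float64(137.8))
(217, np.int64(16), np.float64(6.0), np.float64(-5.3), np.float64(6.2), np.float64(0.5), np.float64(135.2))
(218, np.int64(16), np.float64(5.9),
[... 4506 characters left out ...]
p.float64(-10.5), np.float64(11.0), np.float64(0.2), np.float64(28.1))
(328, np.int64(6), np.float64(-5.7), np.float64(-10.7), np.float64(11.1), np.float64(0.3), np.float64(28.3))
81 [ -3.76552914   2.23114728 124.20087877] [-8.42227718 -6.13805508 93.08292658] [  1.90524648   6.50983364 155.23866948]
75 12 [-6.2  3.3 78.3]
81 44 [-5.6  3.3 83.6]
87 2 [-2.8  6.7 87.8]
93 6 [-3.8  3.8 95.6]
99 9 [ -4.2   1.7 101.8]
105 7 [ -3.1   2.5 108.4]
111 9 [ -4.7   3.8 113.6]
117 5 [ -2.9   2.7 119.4]
123 10 [ -4.1   3.3 125.9]
129 8 [ -3.7   0.3 132.1]
135 11 [ -3.5   2.  137.9]
141 9 [ -3.3   1.4 144.8]
147 6 [ -4.1   1.5 150.2]
153 1 [ -2.9  -2.1 155.2]
view dir [-0.71581901  0.51845346 -0.46777041]
```

Run:
```python
from h import *
s,d=load("w4"); b=cv2.resize(np.clip(d["color"][175:335,220:330].astype(float)*2,0,255).astype(np.uint8),None,fx=4,fy=3.7,interpolation=cv2.INTER_CUBIC); cv2.imwrite("pics/w4b.png",b)
```

```text
(no output)
```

View pics/w4b.png

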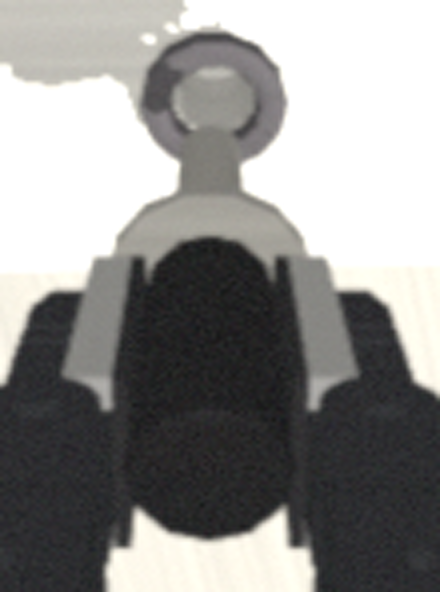

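Run:
```python
from h import *
s,d=load("s4"); RT=R.from_quat(s["tcp_rot"]).inv()
im=cv2.cvtColor(d["color"],cv2.COLOR_BGR2GRAY)[205:235,285:315]
m=(im<75).astype(np.uint8); n,l,st,c=cv2.connectedComponentsWithStats(m)
for i in range(1,n): print(st[i],c[i])
cs=cv2.findContours(m,0,2)[0]
for q in cs:
  if len(q)>10: print(cv2.fitEllipse(q), cv2.boundingRect(q))
for px in ((300,219),(299.6,218.6)): w=plane(d,[px],.082); print(w,RT.apply(w-s["position"])*1000)
# top camera is the panel/box check from wrist
```

```text
[10 10 11  9 64] [14.75   13.6875]
((14.722832679748535, 13.702301979064941), (8.358442306518555, 10.487137794494629), 91.91593170166016) (10, 10, 11, 9)
[[ 0.57655958 -0.03126835  0.082     ]] [[ -4.36955666   6.19130286 184.41007054]]
[[ 0.57482064 -0.03003196  0.082     ]] [[ -3.54466322   4.2235489  184.41861012]]
```

Request:
apply_moves --pt "0.0 0.001 0 0.005 0 0 0" --pt "0.0 0.001 0 0.012 0 0 0" --pt "0.0 0.001 0 0.018 0 0 0" --pt "0.0 0.001 0 0.018 0 0 0" --pt "0.0 0.001 0 0.018 0 0 0"

```text
time: 4.67
position: [0.5721, -0.0266, 0.249]
tcp_rot: [0.782, 0.624, -0.0, -0.002]
contact_force: [-0.1, 0.2, -1.5]
finger_gap: 0.0168
```

Run:
```python
from h import *
from plant import ctrl,imaging
s=ctrl.sense(); print(s["position"].round(4),s["contact_force"].round(2))
d=imaging.snapshot("wrist"); d1=imaging.snapshot("scene")
pickle.dump((s,d),open("w5.pkl","wb")); pickle.dump((s,d1),open("s5.pkl","wb"))
b=cv2.resize(np.clip(d["color"][175:265,220:330].astype(float)*2,0,255).astype(np.uint8),None,fx=6,fy=6,interpolation=cv2.INTER_CUBIC)
c=cv2.resize(d1["color"][165:245,265:335],None,fx=7,fy=7,interpolation=cv2.INTER_CUBIC)
cv2.imwrite("pics/w5.png",b);cv2.imwrite("pics/s5.png",c)
```

```text
[ 0.5721 -0.0266  0.249 ] [-0.08  0.16 -1.45]
```

View pics/w5.png

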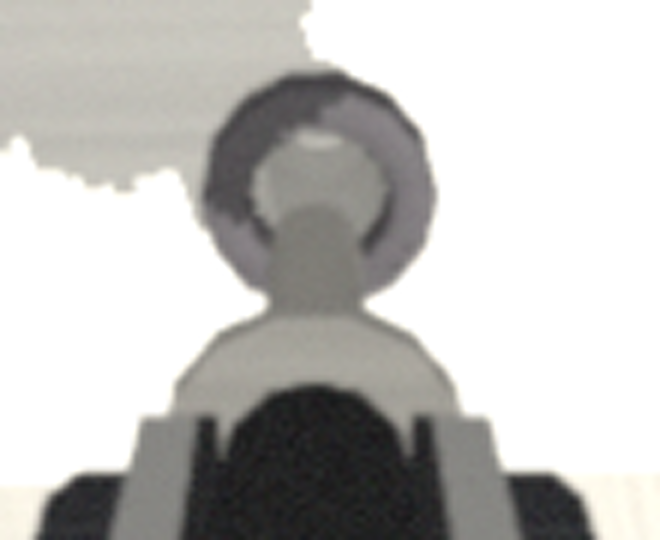

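View pics/s5.png

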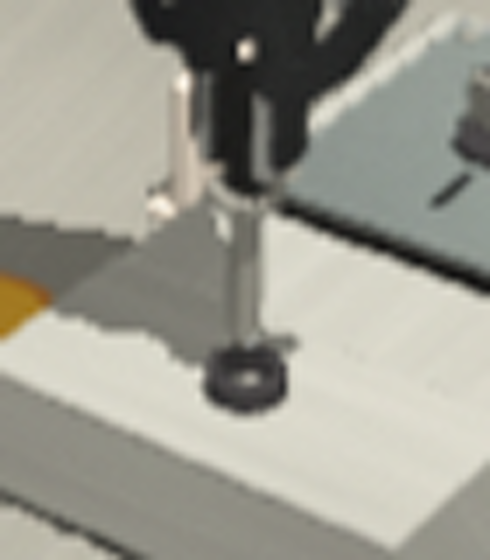

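Run:
```python
from h import *
s,d=load("w5"); s,d1=load("s5"); RT=R.from_quat(s["tcp_rot"]).inv(); f=lambda w:(RT.apply(w-s["position"])*1000).round(1)
for px in ((273.1,206.3),(273.1,208)): print(f(plane(d,[px],.082,s)))
T=f(cloud(d,s).reshape(-1,3)).reshape(420,560,3)
for v in range(208,226,3):
    r=T[v]; m=(r[:,2]>92)&(r[:,2]<160)&(abs(r[:,1])<15)&(abs(r[:,0])<15)
    if m.any(): print(v,r[m][:,0].max(),r[m][:,1].mean().round(1),r[m][:,2].max())
# scene: rim ellipse
g=lambda a:(np.array(a)+.5)/7-.5+np.array([265,165])
for c in ((247,373),(246,378)): print("scene well",f(plane(d1,[g(c)],.082)))
T1=f(cloud(d1).reshape(-1,3)).reshape(420,560,3)
# shaft centre line in the scene image: intersect ray with plane perpendicular to view through tool axis
for v in (205,340):
    pass
t,r=ray(d1,[g((243,250)),g((245,320))]); 
o=RT.apply(t-s["position"])*1000; rr=RT.apply(r)
for q in rr:
    k=-(o[0]*q[0]+o[1]*q[1])/(q[0]**2+q[1]**2); print("closest to tool axis",(o+k*q).round(1))
```

```text
[[  3.6   1.  167. ]]
[[  2.1   1.  167. ]]
211 6.1 0.5 149.3
214 6.3 0.5 146.2
217 6.1 0.5 146.4
220 6.0 0.5 136.7
223 6.4 0.5 127.9
scene well [[  0.2   2.4 167. ]]
scene well [[ -2.7   4.1 167. ]]
closest to tool axis [-1.000e-01 -1.000e-01  1.096e+02]
closest to tool axis [  0.6   0.8 142.4]
```

Request:
apply_moves --pt "0.0 0.002 0.001 0 0 0 0" --pt "0.0 0.002 0.001 0.008 0 0 0" --pt "0.0 0.002 0.001 0.016 0 0 0" --pt "0.0 0.002 0.001 0.025 0 0 0" --pt "0.0 0.002 0.001 0.025 0 0 0"

```text
time: 5.18
position: [0.5728, -0.0247, 0.2222]
tcp_rot: [0.782, 0.624, -0.001, -0.002]
contact_force: [0.1, -0.4, -1.1]
finger_gap: 0.0167
```

Run:
```python
from h import *
from plant import ctrl,imaging
s=ctrl.sense(); print(s["position"].round(4),s["contact_force"].round(2))
d=imaging.snapshot("wrist"); d1=imaging.snapshot("scene")
pickle.dump((s,d),open("w6.pkl","wb")); pickle.dump((s,d1),open("s6.pkl","wb"))
b=cv2.resize(np.clip(d["color"][175:265,220:330].astype(float)*2,0,255).astype(np.uint8),None,fx=4,fy=4,interpolation=cv2.INTER_CUBIC)
c=cv2.resize(d1["color"][165:245,265:335],None,fx=4.5,fy=4.5,interpolation=cv2.INTER_CUBIC)
cv2.imwrite("pics/w6.png",np.hstack([b,c]))
```

```text
[ 0.5728 -0.0247  0.2222] [ 0.1  -0.38 -1.14]
```

View pics/w6.png

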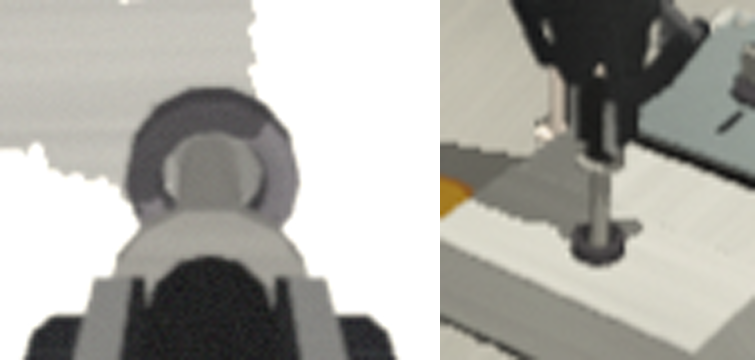

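The tip is in the hole with no side force. I'll keep lowering until the collar touches.

Request:
apply_moves --pt "0.0 0 0.001 0.01 0 0 0" --pt "0.0 0 0.001 0.02 0 0 0" --pt "0.0 0 0.001 0.03 0 0 0" --pt "0.0 0 0.001 0.038 0 0 0" --pt "0.0 0 0.001 0.045 0 0 0" --pt "0.0 0 0.001 0.047 0 0 0" --pt "0.0 0 0.001 0.047 0 0 0"

```text
time: 5.87
position: [0.5744, -0.0247, 0.1768]
tcp_rot: [0.782, 0.624, -0.0, -0.002]
contact_force: [-0.6, -0.1, -1.3]
finger_gap: 0.0167
```

Run:
```python
from h import *
from plant import ctrl,imaging
s=ctrl.sense(); print(s["position"].round(4),s["contact_force"].round(2))
d=imaging.snapshot("wrist"); d1=imaging.snapshot("scene")
b=cv2.resize(np.clip(d["color"][175:265,220:330].astype(float)*2,0,255).astype(np.uint8),None,fx=4,fy=4,interpolation=cv2.INTER_CUBIC)
c=cv2.resize(d1["color"][165:245,265:335],None,fx=4.5,fy=4.5,interpolation=cv2.INTER_CUBIC)
cv2.imwrite("pics/w7.png",np.hstack([b,c]))
```

```text
[ 0.5744 -0.0247  0.1768] [-0.59 -0.1  -1.26]
```

View pics/w7.png

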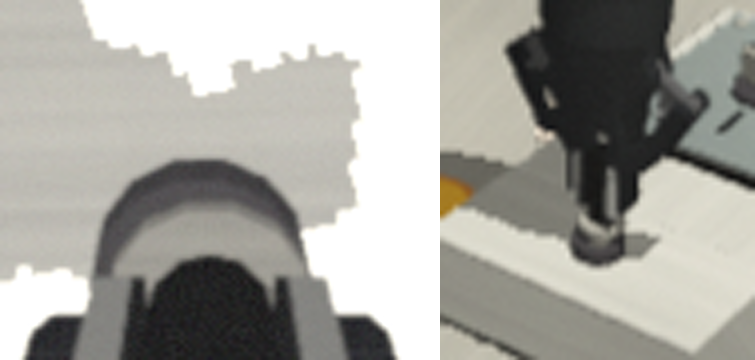

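Request:
apply_moves --pt "0.0 0.001 0 0.002 0 0 0" --pt "0.0 0.001 0 0.004 0 0 0" --pt "0.0 0.001 0 0.006 0 0 0" --pt "0.0 0.001 0 0.006 0 0 0"

```text
time: 6.3
position: [0.5747, -0.0238, 0.1712]
tcp_rot: [0.782, 0.624, -0.0, -0.001]
contact_force: [0.2, 0.3, -1.3]
finger_gap: 0.0169
```

Request:
apply_moves --pt "0.0 0 0 0.0015 0 0 0" --pt "0.0 0 0 0.003 0 0 0" --pt "0.0 0 0 0.004 0 0 0" --pt "0.0 0 0 0.004 0 0 0"

```text
time: 6.63
position: [0.575, -0.0237, 0.1694]
tcp_rot: [0.782, 0.624, 0.0, -0.001]
contact_force: [-14.1, -0.9, 33.0]
finger_gap: 0.0172
```

Request:
apply_moves --pt "0.0 0 0 -0.0015 0 0 0" --pt "0.0 0 0 -0.0015 0 0 0"

```text
time: 6.8
position: [0.575, -0.0238, 0.1695]
tcp_rot: [0.782, 0.624, 0.0, -0.001]
contact_force: [-1.9, 1.1, 9.6]
finger_gap: 0.0166
```

Run:
```python
from h import *
from plant import ctrl,imaging
s=ctrl.sense(); print(s["position"].round(4),s["contact_force"].round(2),s["wrist_torque"].round(2))
d=imaging.snapshot("wrist"); d1=imaging.snapshot("scene")
b=cv2.resize(np.clip(d["color"][175:265,220:330].astype(float)*2,0,255).astype(np.uint8),None,fx=4,fy=4,interpolation=cv2.INTER_CUBIC)
c=cv2.resize(d1["color"][165:245,265:335],None,fx=4.5,fy=4.5,interpolation=cv2.INTER_CUBIC)
cv2.imwrite("pics/w8.png",np.hstack([b,c]))
```

```text
[ 0.575  -0.0238  0.1695] [-1.94  1.06  9.63] [0.19 0.21 0.06]
```

View pics/w8.png

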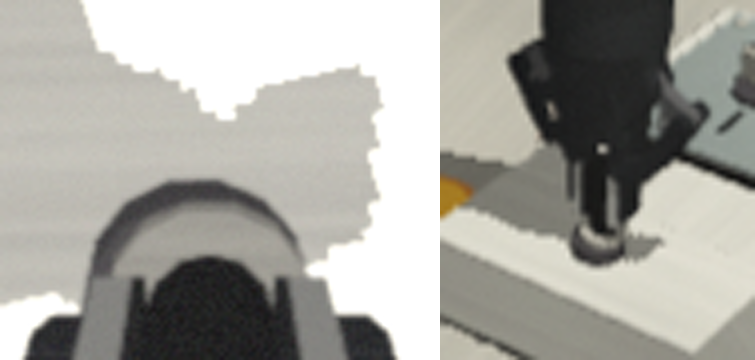

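Request:
apply_moves --pt "0.0 0.0005 -0.001 -0.001 0 0 0" --pt "0.0 0.001 -0.002 -0.001 0 0 0" --pt "0.0 0.001 -0.002 0 0 0 0" --pt "0.0 0.001 -0.002 0 0 0 0"

```text
time: 7.23
position: [0.573, -0.0222, 0.1695]
tcp_rot: [0.782, 0.624, -0.0, -0.001]
contact_force: [-6.8, 0.1, 13.9]
finger_gap: 0.0165
```

Request:
apply_moves --pt "0.03 0.001 -0.002 0 0 0 0" --pt "0.06 0.001 -0.002 0 0 0 0" --pt "0.08 0.001 -0.002 0 0 0 0" --pt "0.085 0.001 -0.002 0 0 0 0" --pt "0.085 0.001 -0.002 0 0 0 0" --pt "0.085 0.001 -0.002 0 0 0 0"

```text
time: 7.73
position: [0.5714, -0.021, 0.169]
tcp_rot: [0.782, 0.624, -0.0, -0.001]
contact_force: [-0.1, -0.3, 0.5]
finger_gap: 0.0851
```

Request:
apply_moves --pt "0.085 0 0 -0.01 0 0 0" --pt "0.085 0 0 -0.03 0 0 0" --pt "0.085 0 0 -0.06 0 0 0" --pt "0.085 0 0 -0.09 0 0 0" --pt "0.085 0 0 -0.12 0 0 0" --pt "0.085 0 0 -0.12 0 0 0" --pt "0.085 0 0 -0.12 0 0 0"

```text
time: 8.32
position: [0.572, -0.0212, 0.2912]
tcp_rot: [0.782, 0.624, 0.001, 0.0]
contact_force: [-0.4, 0.1, -0.1]
finger_gap: 0.0848
```

Run:
```python
from h import *
from plant import ctrl,imaging
s=ctrl.sense(); print(s["position"].round(4),s["contact_force"].round(2),s["wrist_torque"].round(2))
d=imaging.snapshot("wrist"); d1=imaging.snapshot("scene")
pickle.dump((s,d),open("w9.pkl","wb")); pickle.dump((s,d1),open("s9.pkl","wb"))
b=d["color"]
c=cv2.resize(d1["color"][150:250,250:370],None,fx=4.2,fy=4.2,interpolation=cv2.INTER_CUBIC)
cv2.imwrite("pics/w9.png",b);cv2.imwrite("pics/s9.png",c)
P=cloud(d1)[150:250,250:370]; m=(np.hypot(P[...,0]-.573,P[...,1]+.026)<.012)&(P[...,2]>.09); print("top z",P[m][:,2].max(), P[m].mean(0))
Q=cloud(d,s); m=(np.hypot(Q[...,0]-.573,Q[...,1]+.026)<.025)&(Q[...,2]>.115)&(Q[...,2]<.15); print(m.sum(),Q[m].mean(0),np.median(Q[m],0),Q[m].max(0),Q[m].min(0))
```

```text
[ 0.572  -0.0212  0.2912] [-0.36  0.08 -0.13] [-0.    0.03  0.06]
top z 0.29164001325428823 [ 0.57526757 -0.02627048  0.12107792]
460 [ 0.57368422 -0.01989627  0.13227676] [ 0.57373856 -0.01942585  0.13445843] [ 0.58201272 -0.01294763  0.1364919 ] [ 0.56448242 -0.03022357  0.11563213]
```

View pics/w9.png

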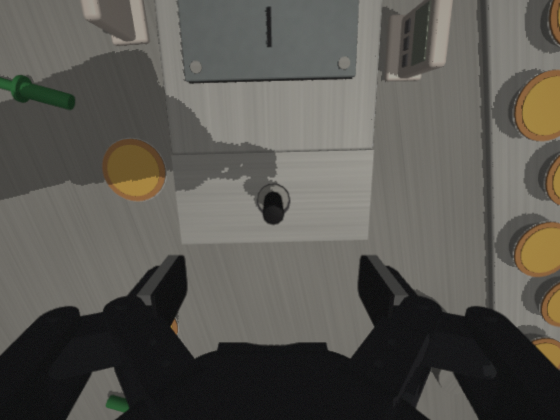

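View pics/s9.png

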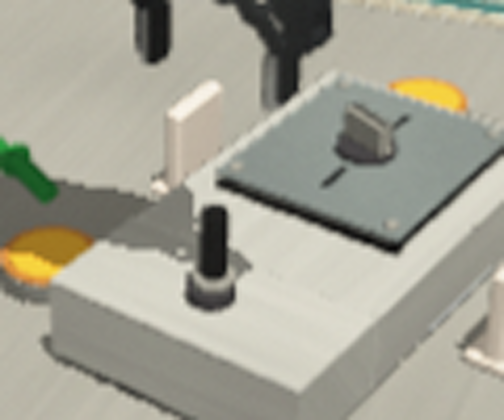

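The probe stands in the well. Its handle top measures 0.1355 against an ideal 0.137, and the collar is on the rim in both views. Next is the fastener.

Run:
```python
from h import *
from plant import ctrl
s=ctrl.sense()
print(rel(s,[.611,.167,.27],Rdown(58.8)))
```

```text
(array([192.4,  -3. ,  19.1]), array([-7.000e-02, -1.500e-01, -7.163e+01]))
```

Request:
apply_moves --pt "0.085 0.04 0 0 0 0 -7" --pt "0.085 0.08 0 0 0 0 -14" --pt "0.085 0.12 0 0.005 0 0 -21" --pt "0.085 0.16 0 0.01 0 0 -28" --pt "0.085 0.192 -0.003 0.019 0 0 -35" --pt "0.085 0.192 -0.003 0.019 0 0 -42" --pt "0.085 0.192 -0.003 0.019 0 0 -49" --pt "0.085 0.192 -0.003 0.019 0 0 -56" --pt "0.085 0.192 -0.003 0.019 0 0 -63" --pt "0.085 0.192 -0.003 0.019 0 0 -70" --pt "0.085 0.192 -0.003 0.019 0 0 -71.6" --pt "0.085 0.192 -0.003 0.019 0 0 -71.6"

```text
time: 9.42
position: [0.6108, 0.1665, 0.269]
tcp_rot: [0.268, 0.963, 0.0, -0.002]
contact_force: [0.2, -0.5, -0.7]
finger_gap: 0.0846
```

Run:
```python
from h import *
from plant import ctrl,imaging
s=ctrl.sense(); print(rel(s,[.611,.167,.27],Rdown(58.8)),s["qpos"].round(2))
d=imaging.snapshot("wrist"); d1=imaging.snapshot("scene")
pickle.dump((s,d),open("wa.pkl","wb")); pickle.dump((s,d1),open("sa.pkl","wb"))
cv2.imwrite("pics/wa.png",d["color"])
print(proj(d,[[.611,.167,.115],[.611,.167,.085]],s))
```

```text
(array([ 0.1,  0.5, -1. ]), array([-0.02, -0.24,  0.07])) [ 0.21  0.57 -0.73  1.61  0.41  1.13  0.4 ]
[[272.47712266 215.46282884]
 [272.43824628 205.39669859]]
```

View pics/wa.png

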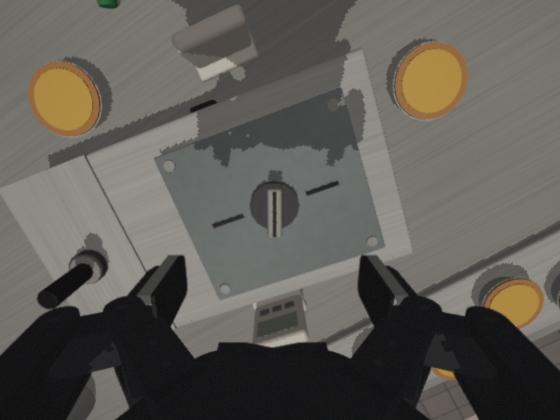

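The wing shows at (275,214), vertical in the image, with the marks running from (228,221) to (323,187). So it needs about 70° clockwise. I'll descend and grip it.

Request:
apply_moves --pt "0.085 0 0.001 0.03 0 0 0" --pt "0.085 0 0.0015 0.06 0 0 0" --pt "0.085 0 0.0015 0.085 0 0 0" --pt "0.085 0 0.0015 0.101 0 0 0" --pt "0.085 0 0.0015 0.101 0 0 0" --pt "0.085 0 0.0015 0.101 0 0 0"

```text
time: 10.02
position: [0.6115, 0.1683, 0.169]
tcp_rot: [0.269, 0.963, 0.0, -0.002]
contact_force: [0.3, -0.4, 1.0]
finger_gap: 0.0849
```

Run:
```python
from h import *
from plant import ctrl,imaging
s=ctrl.sense(); print(s["position"].round(4),s["contact_force"].round(2))
d=imaging.snapshot("wrist"); cv2.imwrite("pics/wb.png",d["color"])
P=cloud(d,s); T=R.from_quat(s["tcp_rot"]).inv().apply((P.reshape(-1,3)-s["position"])).reshape(P.shape)*1000
m=(abs(T[...,0])<35)&(abs(T[...,1])<12)&(T[...,2]<58)&(T[...,2]>40); q=T[m]; print(len(q),q.min(0),q.max(0),np.median(q,0))
```

```text
[0.6115 0.1683 0.169 ] [ 0.32 -0.43  0.96]
1893 [-20.72056761  -5.90973776  53.54820367] [20.95215434  6.15252283 57.9914356 ] [ 1.95907737  0.19228476 56.21434127]
```

View pics/wb.png

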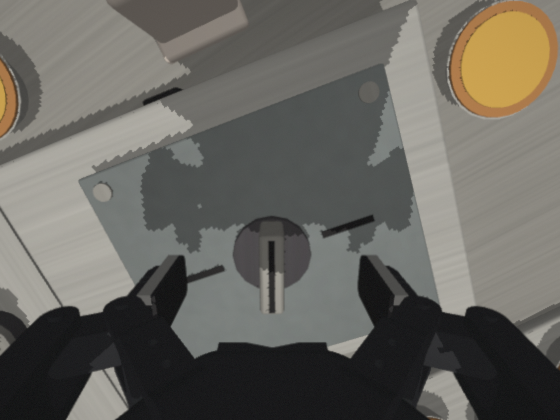

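Request:
apply_moves --pt "0.0 0 0 0 0 0 0" --pt "0.0 0 0 0 0 0 0" --pt "0.0 0 0 0 0 0 0" --pt "0.0 0 0 0 0 0 0" --pt "0.0 0 0 0 0 0 0" --pt "0.0 0 0 0 0 0 0" --pt "0.0 0 0 0 0 0 0" --squeeze 60

```text
time: 10.65
position: [0.6117, 0.168, 0.1694]
tcp_rot: [0.269, 0.963, 0.0, -0.001]
contact_force: [-2.3, -2.5, 2.3]
finger_gap: 0.0103
```

Request:
apply_moves --pt "0.0 0 0 0 0 0 6" --pt "0.0 0 0 0 0 0 12" --pt "0.0 0 0 0 0 0 18" --pt "0.0 0 0 0 0 0 24" --pt "0.0 0 0 0 0 0 30" --pt "0.0 0 0 0 0 0 36" --pt "0.0 0 0 0 0 0 42" --pt "0.0 0 0 0 0 0 48" --pt "0.0 0 0 0 0 0 54" --pt "0.0 0 0 0 0 0 60" --pt "0.0 0 0 0 0 0 66" --pt "0.0 0 0 0 0 0 70.4"

```text
time: 11.65
position: [0.6115, 0.1679, 0.1693]
tcp_rot: [0.777, 0.63, -0.001, -0.001]
contact_force: [-3.1, -2.8, 3.2]
finger_gap: 0.0107
```

Run:
```python
from h import *
from plant import ctrl,imaging
s=ctrl.sense(); print(s["position"].round(4),s["contact_force"].round(2),s["wrist_torque"].round(2),s["qpos"].round(2))
M=R.from_quat(s["tcp_rot"]).as_matrix(); print("y az",np.degrees(np.arctan2(M[1,1],M[0,1])),M[:,2].round(4))
d=imaging.snapshot("wrist"); cv2.imwrite("pics/wc.png",d["color"]); pickle.dump((s,d),open("wc.pkl","wb"))
d=imaging.snapshot("scene"); cv2.imwrite("pics/sc.png",cv2.resize(d["color"][120:250,250:400],None,fx=4,fy=4,interpolation=cv2.INTER_CUBIC))
```

```text
[0.6115 0.1679 0.1693] [-3.12 -2.78  3.23] [-0.73  0.69  0.08] [-0.03  0.61 -0.39  1.68  0.28  0.9  -0.74]
y az -11.95447997534756 [-0.0023  0.0011 -1.    ]
```

View pics/wc.png

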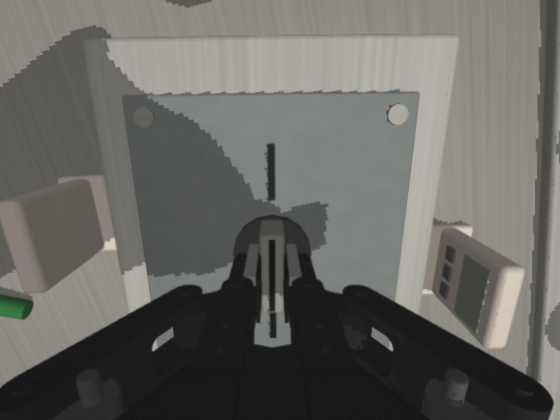

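View pics/sc.png

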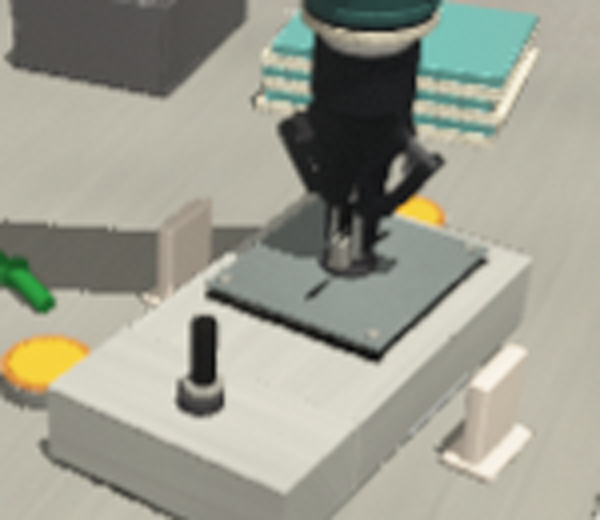

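The wing's dark line (column 272) is in line with the mark (column 270–271), and the panel edge is square in the view. I'll press down while gripping the wing.

Request:
apply_moves --pt "0.0 0 0 0.001 0 0 0" --pt "0.0 0 0 0.002 0 0 0" --pt "0.0 0 0 0.003 0 0 0" --pt "0.0 0 0 0.004 0 0 0" --pt "0.0 0 0 0.004 0 0 0" --squeeze 80

```text
time: 12.17
position: [0.6116, 0.1678, 0.1653]
tcp_rot: [0.775, 0.632, -0.0, -0.001]
contact_force: [-4.1, -3.9, 4.9]
finger_gap: 0.0101
```

Request:
apply_moves --pt "0.0 0 0 0.001 0 0 0" --pt "0.0 0 0 0.002 0 0 0" --pt "0.0 0 0 0.003 0 0 0" --pt "0.0 0 0 0.004 0 0 0" --pt "0.0 0 0 0.0045 0 0 0" --pt "0.0 0 0 0.0045 0 0 0"

```text
time: 12.67
position: [0.6116, 0.1679, 0.1617]
tcp_rot: [0.775, 0.632, -0.0, -0.001]
contact_force: [-9.7, -5.9, 17.3]
finger_gap: 0.0098
```

Request:
apply_moves --pt "0.0 0 0 0.0005 0 0 0" --pt "0.0 0 0 0.0005 0 0 0" --pt "0.0 0 0 0.0005 0 0 0" --pt "0.0 0 0 0.0005 0 0 0"

```text
time: 13.0
position: [0.6116, 0.1679, 0.1616]
tcp_rot: [0.775, 0.632, -0.0, -0.001]
contact_force: [-11.9, -6.6, 23.9]
finger_gap: 0.0103
```

Run:
```python
from h import *
from plant import ctrl,imaging
s=ctrl.sense(); print(s["position"].round(4),s["contact_force"].round(2),s["time"])
d=imaging.snapshot("wrist"); cv2.imwrite("pics/wd.png",d["color"])
d1=imaging.snapshot("scene"); cv2.imwrite("pics/sd.png",cv2.resize(d1["color"][120:250,250:400],None,fx=4,fy=4,interpolation=cv2.INTER_CUBIC))
Q=cloud(d,s); s0,d0=load("wc"); Q0=cloud(d0,s0)
def med(Q,c,r=.008): 
    m=np.hypot(Q[...,0]-c[0],Q[...,1]-c[1])<r; return np.median(Q[m][:,2]),m.sum()
Rz=R.from_euler("z",-11.6,degrees=True)
for lx,ly in ((.05,.04),(-.05,.04),(.055,.0),(-.055,0),(0,.06),(0,.1)):
    c=np.array([.6115,.168,0])+Rz.apply([lx,ly,0]); print(lx,ly,med(Q0,c),med(Q,c))
P=cloud(d1); _,da=load("sa"); P0=cloud(da)
for lx,ly in ((.055,-.07),(0,-.07),(-.05,-.07),(0,-.1)):
    c=np.array([.611,.167,0])+Rz.apply([lx,ly,0]); print(lx,ly,med(P0,c),med(P,c))
```

```text
[0.6116 0.1679 0.1616] [-11.85  -6.56  23.86] 13.0
0.05 0.04 (np.float64(0.08242894145351479), np.int64(679)) (np.float64(0.07482840945686586), np.int64(681))
-0.05 0.04 (np.float64(0.0825829526212451), np.int64(682)) (np.float64(0.07493761825748292), np.int64(678))
0.055 0.0 (np.float64(0.0834142491351483), np.int64(1033)) (np.float64(0.0754797282935542), np.int64(964))
-0.055 0 (np.float64(0.08280507802912421), np.int64(744)) (np.float64(0.07535879025783881), np.int64(818))
0 0.06 (np.float64(0.08261048429431013), np.int64(758)) (np.float64(0.07500830378908752), np.int64(758))
0 0.1 (np.float64(0.06786372323537959), np.int64(773)) (np.float64(0.06789191223754437), np.int64(857))
0.055 -0.07 (np.float64(0.08424157022217027), np.int64(17)) (np.float64(0.07628560537843898), np.int64(11))
0 -0.07 (np.float64(0.5238493481907546), np.int64(275)) (np.float64(0.4249329508992088), np.int64(316))
-0.05 -0.07 (np.float64(0.08436066661042674), np.int64(23)) (np.float64(0.5256443810544474), np.int64(39))
0 -0.1 (np.float64(0.06963849362544494), np.int64(11)) (np.float64(0.0697619469279871), np.int64(12))
```

View pics/wd.png

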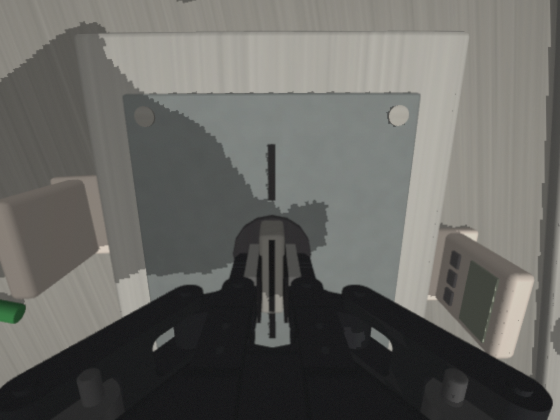

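View pics/sd.png

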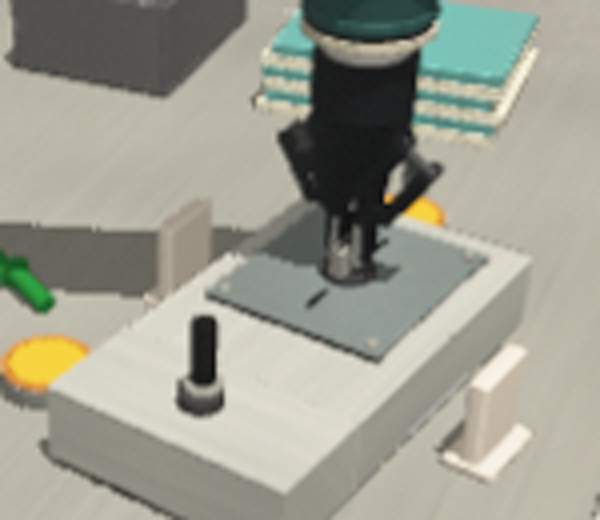

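Run:
```python
from plant import ticket,ctrl
print(ticket.finish_job()); s=ctrl.sense(); print(s["position"].round(4),s["contact_force"].round(1))
```

```text
the job is handed in; nothing more can be done
None
the job is handed in; nothing more can be done
```

I handed the job in at about 13 s on the robot's clock. The probe is in the well and released. The fastener is in line with its marks, and the panel was pressed flush with the gripper still holding the wing.

- **Probe:** I drew it out of the stand along its axis and lowered it into the well until the collar met the rim. I eased off, re-centred it and let go. It stands upright with the collar on the rim in both views. Its handle top measured 0.1355 m against an ideal 0.137 m.
- **Fastener:** I gripped the wing and turned it about 70° clockwise. In the wrist picture its dark line lies on the panel mark to within 1–2 px.
- **Panel:** The tool went down 7.7 mm, and the depth images show the face dropping 7.5 to 8.0 mm. The last push raised the force from 17 to 24 N with only 0.1 mm of movement, so it is on the hard stop. The dark gap at the panel's edge is gone.

**What went wrong or disagreed:**
- My first move gave its shifts in mm where the interface takes metres. The per-row limit kept it harmless and I corrected it on the next call.
- The wrist and top cameras disagreed on the well's position by about 5 mm, and by more in the view from higher up. I centred the probe by how its collar sat against the rim.
- Contact force reached about 36 N (33 N vertical) when the probe seated, and I backed it off straight away.
- At the end the wrist read about 14 N sideways alongside the 24 N press.

The other items on the counter were not touched by any move I made, but I did not re-measure their positions at the end.

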